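# Restock the slanted pull-out shelf of the supply rack

### The job

Pull the shelf of the supply rack out until it locks, then stack the two cartons on its slanted bed: the large one flat on the bed, the small one flat on top of it, both with one end snug and square against the backstop at the bottom of the slope and neither hanging over the sides of the bed. Then press the release button on the rack's roof so that the shelf runs fully home with the stack still in place. Leave the mug, the tin and the spacer block where they are.

Things in the scene. Friction and masses are not known exactly. Their poses are not given: they have to be found in the camera images.
- rack: Grey open-frame supply rack standing on the bench, 210 mm wide. Origin on the bench, at mid width; x points back into the rack, y along its width, z up. Its roof (155 to 159 mm above the bench) spans x = 15 to 187 mm, its base x = -60 to 185 mm; two small things lie on the rear of the roof.
- handle (a point): Middle of the shelf's handle: a level round bar 10 mm thick, 90 mm long, axis 60 mm above the bench, on two arms 35 mm in front of the shelf's front panel (172 mm wide, top edge 48 mm above the bench). Open above; the roof begins 127 mm behind the bar when home. Axes as the rack's: x into the rack, y along the bar. Moves with the shelf, which pulls out along -x.
- shelf (a joint): Travel of the shelf in m: 0 home, 0.192 end of travel. Springs draw it home (3 N home, 4.2 N out), a damper slows it (30 N s/m). From 0.155 it pushes the release's bolt down, the pull rises to some 8 N; at 0.180 the bolt springs up behind its catch pin: locked, it stays there. Let go earlier, it runs home. Released by the button it runs home by itself in 2 to 3 s.
- bed (a point): Slanted aluminium bed on the shelf, moving with it, 100 mm wide, 28 degree slope, backstop along its foot. Origin: inner corner of bed and backstop, mid width, 25 mm above the bench. x: level, into the rack; y: down the slope into the backstop; z: square out of the bed. Bed surface z = 0, y = -115 to 0 mm; backstop face y = 0, up to z = 60 mm. Friction about 0.6: cartons may not slide down alone.
- large_carton_centre (a point): Centre (half-way up) of the large cardboard carton, 100 x 62 x 40 mm along its x, y, z, about 0.2 kg, closed and stiff, lying flat on the bench with z up at the start. On the bed its 100 mm length runs along the slope.
- small_carton_centre (a point): Centre (half-way up) of the small cardboard carton, 80 x 56 x 36 mm along its x, y, z, about 0.14 kg, closed and stiff, lying flat on the bench with z up at the start. On the stack its 80 mm length runs along the slope.
- button_top (a point): Centre of the top of the release button: round, black, 25 mm across, on the rack's roof near the front edge, its top 180 mm above the bench and 21 mm above the roof. Pressed straight down.
- release (a joint): Travel of the release button and its bolt in m: 0 up, 0.011 fully down; its spring resists with 2.5 N at the top to 4.7 N fully down. Held deeper than 0.009 m for a third of a second it lets the locked shelf go; then it may come up again.
- kitchen_roll_1: Upright roll of white paper, 90 mm across and 228 mm tall, standing on the bench beyond the cartons, in the way of a carton that is swung straight from the right-hand place to the shelf. Fixed. Origin in the middle of its underside.
- power_unit: Black power unit, 230 x 150 x 86 mm along its x, y, z, standing fixed on the bench beside the cartons, on the robot's side. Origin at mid footprint, on the bench.
- mug: White dotted mug on the bench, 82 mm across, 114 mm with its handle, 91 mm high; a bystander. Origin on its underside, in the middle of body and handle together.
- tin_centre (a point): Centre of a flat round tin, 57 mm across and 24 mm high, lying on the bench; a bystander.
- spacer_centre (a point): Centre of a plain aluminium spacer block, 30 x 50 x 20 mm along x, y, z, with two dark holes in its top, lying on the bench beyond the shelf; a bystander.
Not all that is in view belongs to the job. Leave any turquoise look-alike of the part that bears small_carton_centre alone.

How it is judged:
On the way, in this order (a step that is already met when the one before it is completed fails the run):
1. the shelf is out and stays locked there with the gripper touching nothing (value of joint shelf above 0.175 m and contact force between the fingers and anything else below 0.5 N), for 0.3 s.
2. the large carton lies flat on the slanted bed, square against the backstop, let go, with the shelf locked out (all of step 1 and z of large_carton_centre in the frame of bed between 0.016 and 0.024 m and y of large_carton_centre in the frame of bed between -0.055 and -0.047 m and x of large_carton_centre in the frame of bed between -0.019 and 0.019 m and angle between the z axis of large_carton_centre and the z axis of bed, either way round below 0.1 rad and angle between the x axis of large_carton_centre and the y axis of bed, either way round below 0.12 rad), for 0.2 s.
3. the small carton lies flat on the large one, square against the backstop, let go, with the shelf still locked out (all of step 2 and z of small_carton_centre in the frame of bed between 0.054 and 0.062 m and y of small_carton_centre in the frame of bed between -0.045 and -0.037 m and x of small_carton_centre in the frame of bed between -0.022 and 0.022 m and angle between the z axis of small_carton_centre and the z axis of bed, either way round below 0.1 rad and angle between the x axis of small_carton_centre and the y axis of bed, either way round below 0.12 rad), for 0.2 s.
At the end, for the whole second after the job is handed in: Shelf home within 6 mm, button up; large carton flat on the bed, small one flat on it (heights within 4 mm, slant within 0.1 rad), each with its end within 5 mm of the backstop, square within 0.12 rad, and not over the bed's sides (19 mm large, 22 mm small off its middle line) (value of joint shelf below 0.006 m and value of joint release below 0.003 m and z of large_carton_centre in the frame of bed between 0.016 and 0.024 m and y of large_carton_centre in the frame of bed between -0.055 and -0.047 m and x of large_carton_centre in the frame of bed between -0.019 and 0.019 m and angle between the z axis of each of large_carton_centre, small_carton_centre and the z axis of bed, either way round below 0.1 rad and angle between the x axis of each of large_carton_centre, small_carton_centre and the y axis of bed, either way round below 0.12 rad and z of small_carton_centre in the frame of bed between 0.054 and 0.062 m and y of small_carton_centre in the frame of bed between -0.045 and -0.037 m and x of small_carton_centre in the frame of bed between -0.022 and 0.022 m); the robot touches nothing.
It fails at once if the mug is moved more than 30 mm (distance of mug from where it was at the start of the episode above 0.03 m).
It fails at once if the tin is moved more than 30 mm (distance of tin_centre from where it was at the start of the episode above 0.03 m).
It fails at once if the spacer block is moved more than 30 mm (distance of spacer_centre from where it was at the start of the episode above 0.03 m).
It also fails if it takes over 72 s, if anything falls off the work surface, if the arm or the gripper's body presses on something with over 40 N, if the wrist force passes 120 N, or if a joint passes its speed limit or range.

### The arm

A 6-joint arm with a two-finger parallel gripper is mounted at the origin on the work surface; the furniture and walls round the work are solid. World frame = base frame: x ahead of the robot, y to its left, z up, the work surface at z = 0. Lengths are in m, angles in rad, forces in N, time in s.
With the tool pointing down it reaches from about 0.425 to 0.95 m from the base axis. Payload 3.5 kg.
Tool frame: the origin (TCP) lies midway between the tips of the shut fingers; the grasp point (between the pads) lies 19 mm behind it (env.grip_point_offset is the distance from the TCP to the grasp point, in m); x points along the fingers, y is the direction in which the jaws open and shut, and the axes are right-handed (so a half turn about x gives the same grasp; the last joint's range is limited). The gripper opens to 85 mm and grips with 20 to 120 N. Pads are 22 mm wide; open, the fingers measure 114 mm over their backs; the gripper's body (76 mm by 85 mm) begins 54 mm behind the grasp point. The pads swing forward as they close: fully open they stand 13 mm farther back than shut.
Start: joints at [1.054, 0.286, 1.577, -0, 1.279, -0.15], TCP at [0.242, 0.63, 0.231] pointing down, gripper open.
Joint ranges: [-2.77, 2.77], [-0.9, 2.22], [0.21, 2.48], [-1.53, 4.67], [0.24, 2.81], [-2.84, 2.84]. Speed limits (rad/s): [2.79, 2.79, 3.14, 3.14, 3.14, 3.14].

### API

Orientations are given as a 3x3 rotation matrix whose columns are the frame's x, y, z axes.
In Python, from station import monitor, viewer, workorder, env gives the robot as it stands.
- The arm moves only by the tool drive_tool, never from a script. Its argument "increments" is a list of rows, each a list of 3 entries, a list of its own where there are three numbers: the shift along the tool's x, y, z each as a share of 1 m, from -1 to 1, then the turn, a rotation vector about the tool's x, y, z each as a share of 180 degrees, from -1 to 1, then the gripper's target within -1 to 1 (fully open at 1, half-way at 0, shut at -1). A call has 1 to 12 rows; each row is the pose to reach, as a shift and turn from the pose commanded when the call began, along the tool's axes at that moment, turning the shorter way round; what a row does not reach only later rows make up. A row lasts 1/12 s, in which the tool goes at most 41.7 mm and 7.16 degrees, less where a joint would pass 70% of its speed; a pose out of reach is approached as far as the arm can. A call with a number of a shift or a turn outside -1 to 1 is refused whole. A call with a gripper value outside its range is refused whole. The fingers move at their own pace and stop on an object; "grip_force" is the grip in N (left out, the last holds). Time passes only in rows, so rows that repeat a pose let the fingers close. It gives the time, the measured TCP pose, the force and the opening at its end, in the units of the state.
- monitor.get_obs(): the state, without advancing time (a new reading comes with each control period).
- viewer.camera(name): name is "side" or "top" or "wrist"; returns the picture (480x640x3 uint8, red, green, blue); there is no depth.
- viewer.camera_info(name): a dict with "vfov" (degrees; the focal length in pixels is half the picture's height over the tangent of half this angle, whatever the lens; pixels are square), "cx", "cy" (the principal point, pixels), "origin" and "attitude" of the camera in the world; the wrist camera has in their place "T_tool_cam" (4x4, takes a point from camera to tool coordinates, whose origin is the TCP and whose axes are the tool frame's). Camera axes: x right, y up, looking along -z (the intrinsics and any distortion apply to the point x, -y, -z); pixel columns grow to the right and rows downward; lengths in m; the calibration is good to about 2 mm. A picture is of the moment at which its call begins: read the wrist's pose just before it. camera_info takes no time and is no camera call.
- workorder.sign_off(): hands the job in, once; it reports no verdict.
The state is a dict: "time": time; "joint_positions": joint angles; "joint_velocities": joint speeds; "joint_torque": joint torques, N m; "ee_pos": TCP position; "tcp_rot": TCP orientation; "ft_force": force on the tool from outside, world axes, zero at the start; "wrist_torque": the same for the moment, N m; "gripper_width": finger opening in m.
Only numpy, scipy, OpenCV 4.12 (cv2) and the standard library are available. Lean on these libraries where they do the work, as an engineer would, in place of code of your own. Each camera call takes 0.05 s, during which the arm holds its last target.

## Working session

There is one attempt and no reset: what is moved stays moved. The work goes in short steps, Python scripts to look and compute and a tool call to move; the robot and the scene stay as the last step left them, time stands still between calls to the robot, and variables do not carry over. Pictures are saved under pics/ and viewed, and the job is handed in when it is done.

Besides the shell and the picture viewer there is one more tool, called after ">>>" as a command line: name --argument value ..., lists and objects as JSON in quotes. drive_tool: Moves the arm, as the interface text tells. Shift numbers are shares of 1 m and turn numbers shares of 180 degrees, none past 1 either way. Its arguments: {"type":"object","properties":{"increments":{"type":"array","items":{"type":"array"}},"grip_force":{"type":"number"}},"required":["increments"]}

```bash
ls; mkdir -p pics
python3 - <<'E'
from station import monitor, viewer, workorder, env
import cv2, numpy as np
np.set_printoptions(precision=4,suppress=True)
o=monitor.get_obs()
for k,v in o.items(): print(k,np.round(v,4))
print(env.grip_point_offset)
for n in ["side","top","wrist"]:
    print(n,viewer.camera_info(n))
    cv2.imwrite(f"pics/{n}0.png",viewer.camera(n)[:,:,::-1])
E
```

```text
pics
time 0.0
joint_positions [ 1.054   0.2872  1.5782 -0.      1.2786 -0.15  ]
joint_velocities [ 0.0007  0.0001 -0.0017 -0.0003 -0.0008  0.0005]
joint_torque [ -0.     -40.5968 -29.2628  -0.0001   0.0058   0.    ]
ee_pos [0.2417 0.6295 0.2299]
tcp_rot [[-0.0012  0.3586  0.9335]
 [-0.0021  0.9335 -0.3586]
 [-1.     -0.0024 -0.0004]]
ft_force [-0.9975  0.3755 -0.6742]
wrist_torque [ 0.0199  0.044  -0.0023]
gripper_width 0.0856
0.0187
side {'vfov': 56.68637050726966, 'cx': 309.31600283344426, 'cy': 237.65419981496044, 'origin': array([ 1.1933, -0.2089,  1.0712]), 'attitude': array([[ 0.2722, -0.7596,  0.5907],
       [ 0.9622,  0.2153, -0.1665],
       [-0.0007,  0.6137,  0.7895]])}
top {'vfov': 45.618628430765824, 'cx': 321.8989035233773, 'cy': 235.0422382505427, 'origin': array([0.2402, 0.0164, 1.7426]), 'attitude': array([[-0.0228,  0.9885, -0.1493],
       [-0.9997, -0.0206,  0.0163],
       [ 0.013 ,  0.1497,  0.9887]])}
wrist {'vfov': 59.14282558678011, 'cx': 321.1554915167136, 'cy': 240.08044882917233, 'T_tool_cam': array([[-0.001 ,  0.2637, -0.9646, -0.1421],
       [ 1.    ,  0.0002, -0.001 , -0.0003],
       [-0.0001, -0.9646, -0.2637, -0.0651],
       [ 0.    ,  0.    ,  0.    ,  1.    ]])}
```

View pics/side0.png

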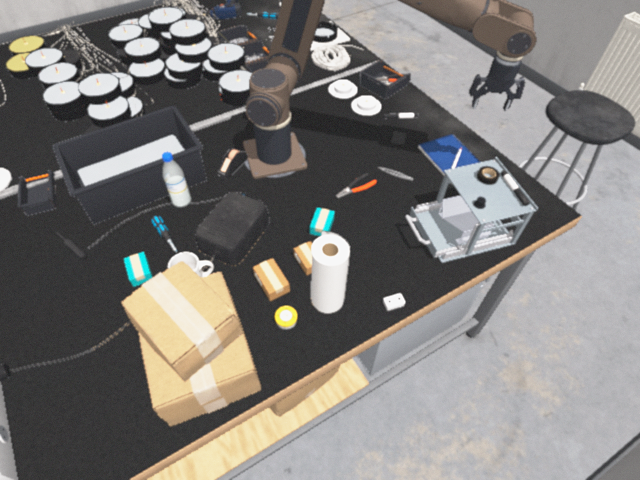

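View pics/top0.png

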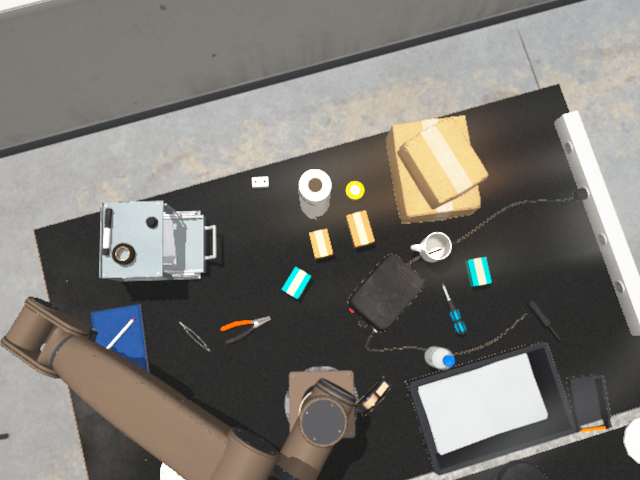

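View pics/wrist0.png

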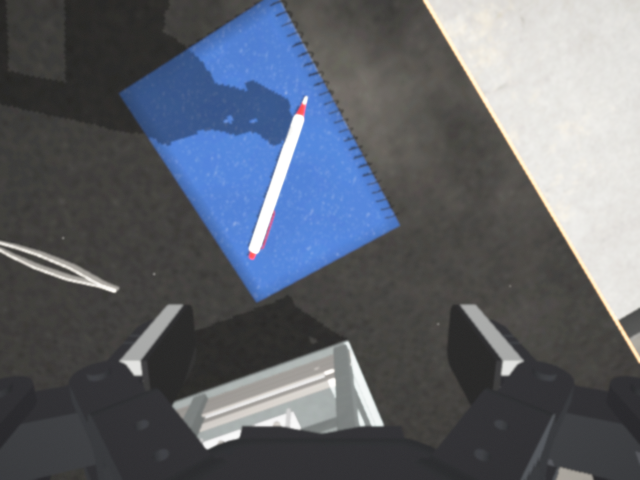

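```bash
cat > h.py <<'E'
import numpy as np, cv2
from station import monitor, viewer, workorder, env
np.set_printoptions(precision=4,suppress=True)
def cam(n,obs=None):
    i=viewer.camera_info(n); f=240/np.tan(np.radians(i['vfov'])/2)
    if 'origin' in i: return f,i['cx'],i['cy'],np.array(i['attitude']),np.array(i['origin'])
    T=np.array(i['T_tool_cam']); o=obs or monitor.get_obs()
    R=np.array(o['tcp_rot']); return f,i['cx'],i['cy'],R@T[:3,:3],R@T[:3,3]+np.array(o['ee_pos'])
def proj(c,P):
    f,cx,cy,R,t=c; p=(np.atleast_2d(P)-t)@R
    return np.c_[cx+f*p[:,0]/-p[:,2], cy-f*p[:,1]/-p[:,2]]
def ray(c,uv,z):
    f,cx,cy,R,t=c; u,v=uv
    d=R@np.array([(u-cx)/f,-(v-cy)/f,-1.]); return t+d*(z-t[2])/d[2]
def crop(img,u0,v0,u1,v1,s,name):
    a=cv2.resize(img[v0:v1,u0:u1],None,fx=s,fy=s,interpolation=cv2.INTER_CUBIC)[:,:,::-1]
    cv2.imwrite(name,a)
E
python3 - <<'E'
import cv2
from h import *
t=cv2.imread('pics/top0.png')[:,:,::-1]; s=cv2.imread('pics/side0.png')[:,:,::-1]
crop(t,270,180,400,300,6,'pics/t1.png')
crop(t,90,190,230,290,5,'pics/t2.png')
crop(s,240,200,420,330,4,'pics/s1.png')
crop(s,400,140,550,270,5,'pics/s2.png')
E
```

```text
(no output)
```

View pics/t1.png

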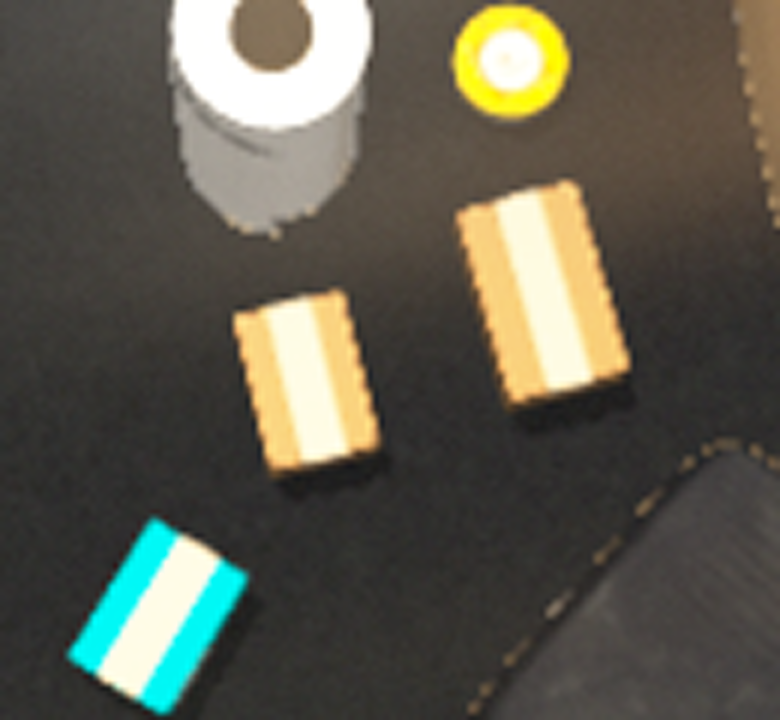

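View pics/t2.png

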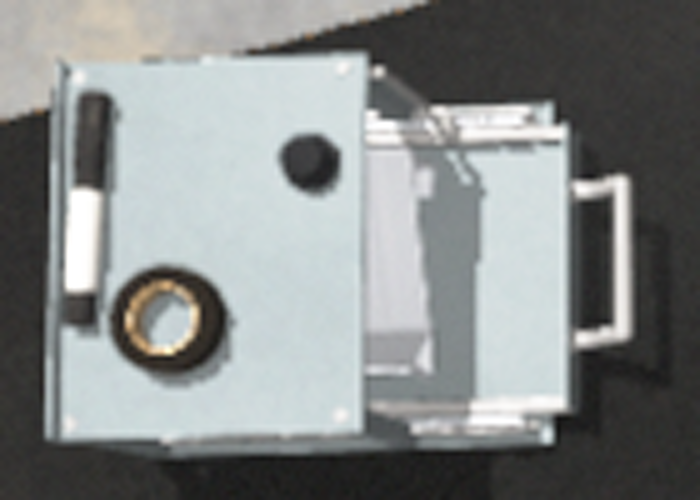

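View pics/s1.png

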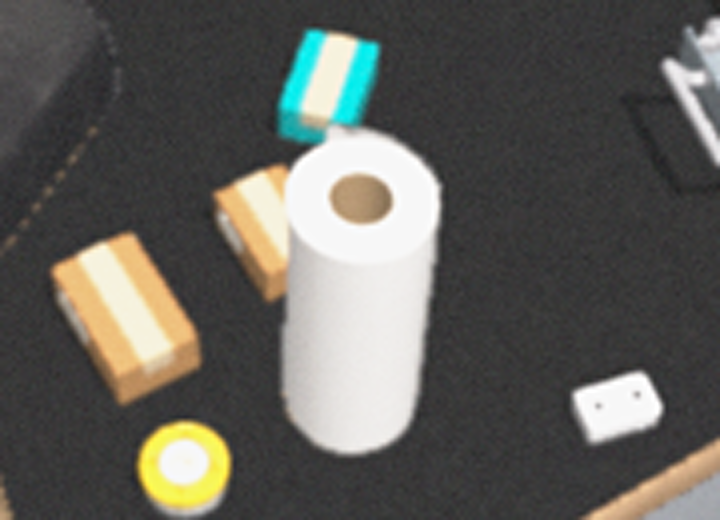

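View pics/s2.png

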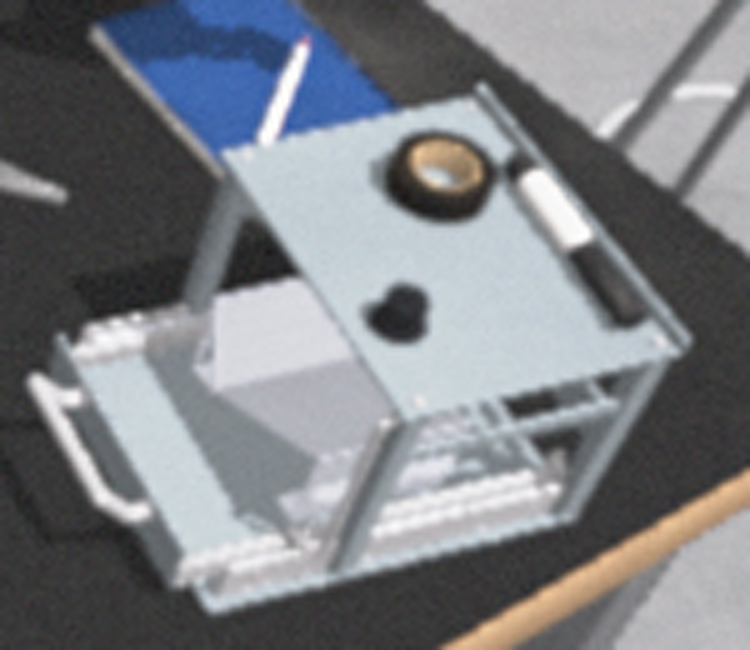

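Run:
```python
from h import *
c=cam('top'); s=cam('side')
def T(x,y): return (90+(x)/5-.4,190+y/5-.4)
for n,p,z in [('Ffar',(367,53),.159),('Fnear',(362,435),.159),('Bfar',(58,60),.159),('Bnear',(47,437),.159),('button',(311,160),.18),('barfar',(625,178),.06),('barnear',(626,338),.06)]:
    print(n,ray(c,T(*p),z))
def S(x,y): return (400+x/5-.4,140+y/5-.4)
print('side')
for n,p,z in [('Fnear',(225,152),.159),('Ffar',(408,418),.159),('Bfar',(690,342),.164),('button',(400,297),.18),('barn',(38,380),.06),('barf',(105,505),.06)]:
    print(n,ray(s,S(*p),z))
def A(x,y): return (270+x/6-.42,180+y/6-.42)
print('cartons top')
L=[(457,212),(576,181),(631,372),(512,405)]
Sm=[(235,314),(344,291),(381,445),(273,472)]
for q,z in((L,.04),(Sm,.036)):
    P=np.array([ray(c,A(*p),z) for p in q]); print(P); 
    print('sides',[np.linalg.norm(P[i]-P[(i+1)%4]) for i in range(4)],'ctr',P.mean(0),'yaw',np.degrees(np.arctan2(*( (P[0]+P[1]-P[2]-P[3])[[1,0]]))))
print('roll',ray(c,A(272,28),.228),'tin',ray(c,A(511,61),.024))
def B(x,y): return (240+x/4-.4,200+y/4-.4)
print('side large')
P=np.array([ray(s,B(*p),.04) for p in [(52,268),(133,235),(200,343),(122,375)]]);
print(P,P.mean(0))
print('roll side',ray(s,B(361,198),.228))
```

```text
Ffar [0.5882 0.4365 0.159 ]
Fnear [0.3724 0.4352 0.159 ]
Bfar [0.5876 0.6099 0.159 ]
Bnear [0.375  0.6086 0.159 ]
button [0.5236 0.4607 0.18  ]
barfar [0.5307 0.308  0.06  ]
barnear [0.4347 0.3069 0.06  ]
side
Fnear [0.3768 0.4353 0.159 ]
Ffar [0.5888 0.4372 0.159 ]
Bfar [0.5858 0.6082 0.164 ]
button [0.5248 0.4609 0.18  ]
barn [0.4363 0.309  0.06  ]
barf [0.534 0.308 0.06 ]
cartons top
[[ 0.5576 -0.0854  0.04  ]
 [ 0.5723 -0.1462  0.04  ]
 [ 0.4741 -0.1705  0.04  ]
 [ 0.4586 -0.1102  0.04  ]]
sides [np.float64(0.06256912758652527), np.float64(0.10124221974635791), np.float64(0.06233033971715164), np.float64(0.10203443013280279)] ctr [ 0.5157 -0.1281  0.04  ] yaw 13.965996705299679
[[ 0.5083  0.0279  0.036 ]
 [ 0.519  -0.0274  0.036 ]
 [ 0.4403 -0.044   0.036 ]
 [ 0.4278  0.0104  0.036 ]]
sides [np.float64(0.05627319141455945), np.float64(0.08040863072149985), np.float64(0.05586859369807956), np.float64(0.08237806577670599)] ctr [ 0.4739 -0.0083  0.036 ] yaw 12.109018234398485
roll [0.6091 0.0073 0.228 ] tin [ 0.6389 -0.1165  0.024 ]
side large
[[ 0.4772 -0.1717  0.04  ]
 [ 0.4652 -0.111   0.04  ]
 [ 0.5648 -0.0873  0.04  ]
 [ 0.5749 -0.1437  0.04  ]] [ 0.5205 -0.1284  0.04  ]
roll side [0.6085 0.0062 0.228 ]
```

```bash
cat >> h.py <<'E'
from scipy.spatial.transform import Rotation as Ro
def Rt(yaw=0.,tilt=0.):
    """tool down, z (tool) horizontal at yaw deg, y = jaw; tilt: tool x leans toward +z_tool dir (outward) by deg"""
    a=np.radians(yaw); x=np.array([0,0,-1.]); z=np.array([np.cos(a),np.sin(a),0]); y=np.cross(z,x)
    t=np.radians(tilt); x2=np.cos(t)*x+np.sin(t)*z; z2=np.cos(t)*z-np.sin(t)*x
    return np.c_[x2,y,z2]
def rel(p0,R0,p,R):
    d=R0.T@(np.array(p)-np.array(p0)); r=Ro.from_matrix(R0.T@R).as_rotvec()/np.pi
    print('shift',np.round(d,4).tolist(),'turn',np.round(r,4).tolist(),'rows>=%.1f,%.1f'%(np.linalg.norm(d)/.0417,np.linalg.norm(r)*180/7.16))
E
python3 - <<'E'
from h import *
p0=[.242,.63,.231];R0=Rt(-21.0)
print(R0)
rel(p0,R0,[.484,.3085,.231],Rt(0))
rel(p0,R0,[.484,.3085,.046],Rt(0))
E
```

```text
[[ 0.      0.3584  0.9336]
 [ 0.      0.9336 -0.3584]
 [-1.      0.      0.    ]]
shift [0.0, -0.2134, 0.3411] turn [-0.1167, 0.0, 0.0] rows>=9.6,2.9
shift [0.185, -0.2134, 0.3411] turn [-0.1167, 0.0, 0.0] rows>=10.6,2.9
```

>>> drive_tool --increments '[[[0.0,-0.2134,0.3411],[-0.1167,0,0],-0.1],[[0.0,-0.2134,0.3411],[-0.1167,0,0],-0.1],[[0.0,-0.2134,0.3411],[-0.1167,0,0],-0.1],[[0.0,-0.2134,0.3411],[-0.1167,0,0],-0.1],[[0.0,-0.2134,0.3411],[-0.1167,0,0],-0.1],[[0.0,-0.2134,0.3411],[-0.1167,0,0],-0.1],[[0.0,-0.2134,0.3411],[-0.1167,0,0],-0.1],[[0.0,-0.2134,0.3411],[-0.1167,0,0],-0.1],[[0.0,-0.2134,0.3411],[-0.1167,0,0],-0.1],[[0.0,-0.2134,0.3411],[-0.1167,0,0],-0.1],[[0.08,-0.2134,0.3411],[-0.1167,0,0],-0.1],[[0.08,-0.2134,0.3411],[-0.1167,0,0],-0.1]]' --grip_force 50

```text
time: 1.15
ee_pos: [0.4872, 0.3075, 0.1533]
tcp_rot: [[0.007, 0.004, 1.0], [0.003, 1.0, -0.004], [-1.0, 0.003, 0.007]]
ft_force: [-0.3, 0.9, -1.4]
gripper_width: 0.0385
```

Run:
```python
from h import *
o=monitor.get_obs(); c=cam('wrist',o); im=viewer.camera('wrist').copy()
print(o['ee_pos'],o['tcp_rot'],o['gripper_width'],o['joint_positions'])
for q in proj(c,[[.434,.3085,.06],[.534,.3085,.06],[.484,.3085,.06],[.484,.3085,.046]]): cv2.circle(im,tuple(int(v) for v in q),4,(255,0,0),1)
crop(im,0,0,640,480,1,'pics/w1.png')
```

```text
[0.4872 0.3075 0.1533] [[ 0.0069  0.0039  1.    ]
 [ 0.0028  1.     -0.0039]
 [-1.      0.0028  0.0069]] 0.03846808669832441 [ 0.387   0.1438  1.894  -0.      1.0963 -1.1798]
```

View pics/w1.png

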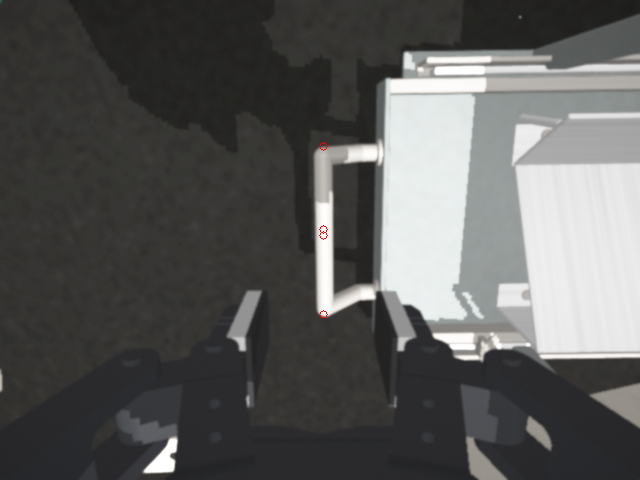

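>>> drive_tool --increments '[[[0.04,0,0],[0,0,0],-0.3],[[0.08,0,0],[0,0,0],-0.3],[[0.105,0,0],[0,0,0],-0.3],[[0.105,0,0],[0,0,0],-0.3],[[0.105,0,0],[0,0,0],-1],[[0.105,0,0],[0,0,0],-1],[[0.105,0,0],[0,0,0],-1],[[0.105,0,0],[0,0,0],-1],[[0.105,0,0],[0,0,0],-1]]'

```text
time: 1.95
ee_pos: [0.4848, 0.3093, 0.0481]
tcp_rot: [[0.003, -0.0, 1.0], [0.001, 1.0, 0.0], [-1.0, 0.001, 0.003]]
ft_force: [-0.3, 2.6, -0.2]
gripper_width: 0.0075
```

>>> drive_tool --increments '[[[0,-0.018,0],[0,0,0],-1],[[0,-0.036,0],[0,0,0],-1],[[0,-0.054,0],[0,0,0],-1],[[0,-0.072,0],[0,0,0],-1],[[0,-0.09,0],[0,0,0],-1],[[0,-0.108,0],[0,0,0],-1],[[0,-0.126,0],[0,0,0],-1],[[0,-0.144,0],[0,0,0],-1],[[0,-0.16,0],[0,0,0],-1],[[0,-0.175,0],[0,0,0],-1],[[0,-0.189,0],[0,0,0],-1],[[0,-0.189,0],[0,0,0],-1]]'

```text
time: 2.95
ee_pos: [0.4869, 0.1191, 0.0481]
tcp_rot: [[0.008, 0.002, 1.0], [0.001, 1.0, -0.002], [-1.0, 0.001, 0.008]]
ft_force: [5.3, 4.2, -6.8]
gripper_width: 0.0082
```

Run:
```python
from h import *
im=viewer.camera('wrist'); crop(im,0,0,640,480,1,'pics/w2.png')
o=monitor.get_obs();print(o['ee_pos'],o['ft_force'],o['gripper_width'])
```

```text
[0.4869 0.1195 0.0481] [ 5.28    2.661  -6.0229] 0.008022293294005165
```

View pics/w2.png

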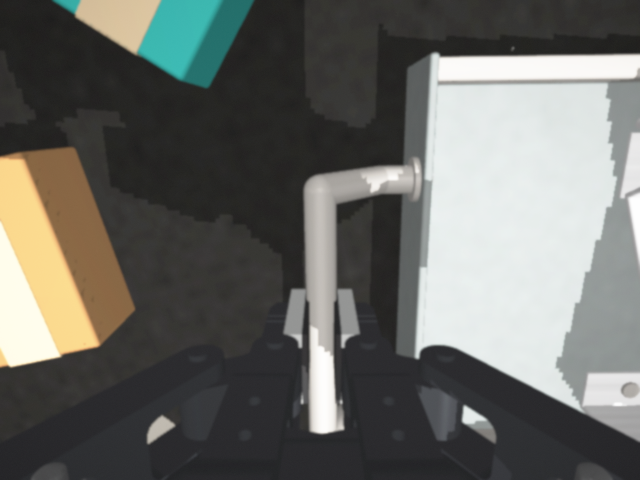

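>>> drive_tool --increments '[[[0,0,0],[0,0,0],-0.3],[[0,0,0],[0,0,0],-0.3],[[0,0,0],[0,0,0],-0.3],[[-0.04,0,0],[0,0,0],-0.3],[[-0.08,0,0],[0,0,0],-0.3],[[-0.12,0.04,-0.02],[0,0,0],1],[[-0.16,0.07,-0.04],[0,0,0],1],[[-0.16,0.1,-0.06],[0,0,0],1],[[-0.16,0.1,-0.06],[0,0,0],1],[[-0.16,0.1,-0.06],[0,0,0],1]]'

```text
time: 3.83
ee_pos: [0.4234, 0.2222, 0.2098]
tcp_rot: [[0.005, -0.004, 1.0], [0.002, 1.0, 0.004], [-1.0, 0.002, 0.005]]
ft_force: [-0.2, 0.4, -0.3]
gripper_width: 0.085
```

Run:
```python
from h import *
o=monitor.get_obs();im=viewer.camera('wrist'); crop(im,0,0,640,480,1,'pics/w3.png')
np.save('w3.npy',np.r_[o['ee_pos'],np.ravel(o['tcp_rot'])])
print(o['ee_pos'],o['ft_force'],o['gripper_width'])
crop(viewer.camera('top'),110,170,270,310,5,'pics/t3.png')
crop(viewer.camera('side'),340,140,560,290,3.6,'pics/s3.png')
```

```text
[0.4234 0.2222 0.2098] [-0.1702  0.4018 -0.3134] 0.08497208479835981
```

View pics/w3.png

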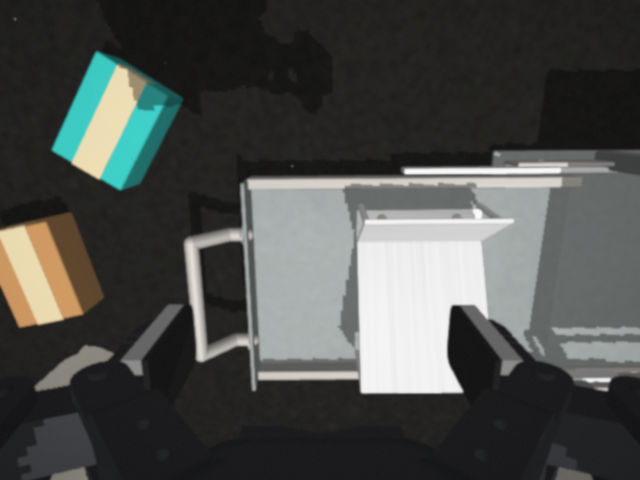

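View pics/t3.png

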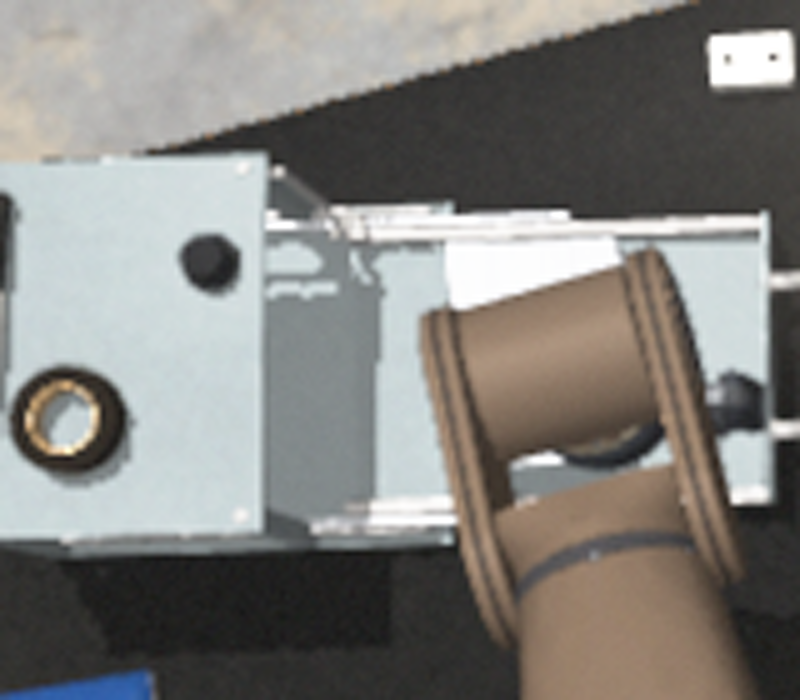

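View pics/s3.png

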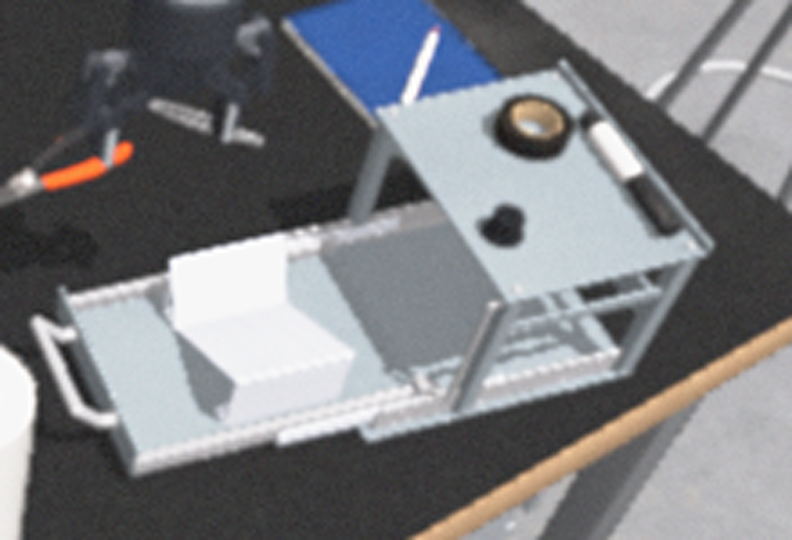

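Run:
```python
from h import *
v=np.load('w3.npy');c=cam('wrist',dict(ee_pos=v[:3],tcp_rot=v[3:].reshape(3,3))); s=cam('side');t=cam('top')
for n,p,z in [('foldL',(358,240),.025),('foldR',(484,240),.025),('hiL',(360,393),.079),('bsTopL',(358,206),.078),('bsTopR',(513,220),.078),('panelbar top',(188,243),.06),('bar near',(200,357),.06)]:
    print('w',n,ray(c,p,z))
S=lambda x,y:(340+x/3.6-.36,140+y/3.6-.36)
for n,p,z in [('bsTL',(168,257),.078),('bsTR',(285,236),.078),('foldL',(175,328),.025),('foldR',(288,308),.025),('hiL',(240,383),.079),('hiR',(355,353),.079)]:
    print('s',n,ray(s,S(*p),z))
T=lambda x,y:(110+x/5-.4,170+y/5-.4)
for n,p,z in [('hiFar L',(615,238),.079),('hiFarR',(447,240),.079)]:
    print('t',n,ray(t,T(*p),z))
```

```text
w foldL [0.4484 0.2517 0.025 ]
w foldR [0.4481 0.3528 0.025 ]
w hiL [0.5516 0.2513 0.079 ]
w bsTopL [0.4105 0.246  0.078 ]
w bsTopR [0.4195 0.3492 0.078 ]
w panelbar top [0.4413 0.1266 0.06  ]
w bar near [0.5332 0.1285 0.06  ]
s bsTL [0.4164 0.2474 0.078 ]
s bsTR [0.4212 0.3498 0.078 ]
s foldL [0.4502 0.2479 0.025 ]
s foldR [0.456  0.3479 0.025 ]
s hiL [0.5531 0.2521 0.079 ]
s hiR [0.5505 0.3506 0.079 ]
t hiFar L [0.5503 0.2518 0.079 ]
t hiFarR [0.5511 0.3508 0.079 ]
```

Run:
```python
from h import *
o=monitor.get_obs();print(o['ee_pos'],o['joint_positions'])
c=cam('top')
for p in [(730,440),(480,712),(780,465)]: print(ray(c,(270+p[0]/6-.42,180+p[1]/6-.42),.086))
rel([.424,.2195,.206],Rt(0),[.518,-.128,.18],Rt(13.9))
rel([.424,.2195,.206],Rt(0),[.518,-.128,.12],Rt(13.9))
```

```text
[0.4238 0.2192 0.2062] [ 0.2646 -0.1381  2.0739 -0.0009  1.206  -1.3062]
[ 0.4333 -0.2126  0.086 ]
[ 0.304  -0.0866  0.086 ]
[ 0.4205 -0.2365  0.086 ]
shift [0.026, -0.3475, 0.094] turn [-0.0772, 0.0, 0.0] rows>=8.7,1.9
shift [0.086, -0.3475, 0.094] turn [-0.0772, 0.0, 0.0] rows>=8.9,1.9
```

>>> drive_tool --increments '[[[0.026,-0.3475,0.094],[-0.0772,0,0],1],[[0.026,-0.3475,0.094],[-0.0772,0,0],1],[[0.026,-0.3475,0.094],[-0.0772,0,0],1],[[0.026,-0.3475,0.094],[-0.0772,0,0],1],[[0.026,-0.3475,0.094],[-0.0772,0,0],1],[[0.026,-0.3475,0.094],[-0.0772,0,0],1],[[0.026,-0.3475,0.094],[-0.0772,0,0],1],[[0.026,-0.3475,0.094],[-0.0772,0,0],1],[[0.026,-0.3475,0.094],[-0.0772,0,0],1],[[0.026,-0.3475,0.094],[-0.0772,0,0],1],[[0.026,-0.3475,0.094],[-0.0772,0,0],1]]'

```text
time: 4.9
ee_pos: [0.5171, -0.1312, 0.1787]
tcp_rot: [[-0.003, -0.234, 0.972], [0.001, 0.972, 0.234], [-1.0, 0.002, -0.003]]
ft_force: [0.9, -0.4, -1.1]
gripper_width: 0.0852
```

Run:
```python
from h import *
o=monitor.get_obs();im=viewer.camera('wrist').copy()
print(o['ee_pos'],o['tcp_rot'],o['joint_positions'])
c=cam('wrist',o)
ctr=np.array([.518,-.128,.04]);a=np.radians(13.9);u=np.array([np.cos(a),np.sin(a),0]);w=np.array([-np.sin(a),np.cos(a),0])
Q=proj(c,[ctr+i*.05*u+j*.031*w for i,j in((1,1),(1,-1),(-1,-1),(-1,1))])
cv2.polylines(im,[np.int32(Q*8)],True,(255,0,0),1,shift=3)
crop(im,0,0,640,480,1,'pics/w4.png')
```

```text
[ 0.5171 -0.1312  0.1787] [[-0.0031 -0.2344  0.9721]
 [ 0.0011  0.9721  0.2344]
 [-1.      0.0018 -0.0028]] [-0.4386  0.0266  1.9699 -0.0004  1.1484 -2.2458]
```

View pics/w4.png

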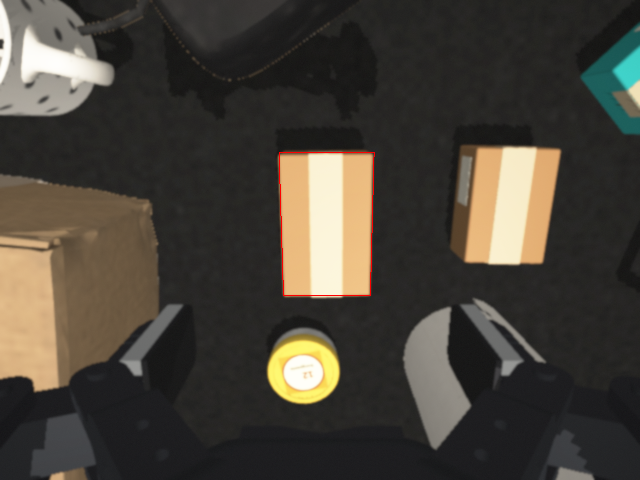

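>>> drive_tool --increments '[[[0.04,0,0],[0,0,0],1],[[0.08,0,0],[0,0,0],1],[[0.12,0,0],[0,0,0],1],[[0.155,0,0],[0,0,0],1],[[0.175,0,0],[0,0,0],1],[[0.175,0,0],[0,0,0],1],[[0.175,0,0],[0,0,0],-1],[[0.175,0,0],[0,0,0],-1],[[0.175,0,0],[0,0,0],-1],[[0.175,0,0],[0,0,0],-1],[[0.175,0,0],[0,0,0],-1]]' --grip_force 40

```text
time: 5.87
ee_pos: [0.5193, -0.1284, 0.0074]
tcp_rot: [[0.003, -0.24, 0.971], [-0.001, 0.971, 0.24], [-1.0, -0.002, 0.003]]
ft_force: [-0.4, -0.3, 4.1]
gripper_width: 0.0614
```

Run:
```python
from h import *
b0=np.array([.4495,.3005,.025]);t=np.radians(28);by=np.array([-np.cos(t),0,-np.sin(t)]);bz=np.array([-np.sin(t),0,np.cos(t)])
p0=[.518,-.128,.005];R0=Rt(13.9)
# tool offset: TCP relative to carton centre along tool x: carton centre z .02, TCP .005 => TCP= centre + .015*toolx
def tgt(y,z): return b0+by*y+bz*z-bz*.015
print(tgt(-.06,.03))
rel(p0,R0,[.47,-.1,.14],Rt(6,14))
rel(p0,R0,[.45,.02,.15],Rt(6,14))
rel(p0,R0,[.45,.02,.15],Rt(0,28))
rel(p0,R0,tgt(-.065,.1),Rt(0,28))
rel(p0,R0,tgt(-.065,.032),Rt(0,28))
```

```text
[0.4954 0.3005 0.0664]
shift [-0.135, 0.0387, -0.0399] turn [0.0437, -0.0777, -0.0054] rows>=3.5,2.2
shift [-0.145, 0.16, -0.0305] turn [0.0437, -0.0777, -0.0054] rows>=5.2,2.2
shift [-0.145, 0.16, -0.0305] turn [0.0757, -0.1548, -0.0189] rows>=5.2,4.4
shift [-0.1256, 0.4282, 0.0534] turn [0.0757, -0.1548, -0.0189] rows>=10.8,4.4
shift [-0.0655, 0.4205, 0.0844] turn [0.0757, -0.1548, -0.0189] rows>=10.4,4.4
```

>>> drive_tool --increments '[[[-0.03,0,0],[0,0,0],-1],[[-0.07,0,0],[0,0,0],-1],[[-0.11,0.01,-0.01],[0,0,0],-1],[[-0.14,0.04,-0.03],[0.02,-0.03,-0.003],-1],[[-0.145,0.08,-0.03],[0.0437,-0.0777,-0.0054],-1],[[-0.145,0.12,-0.03],[0.0757,-0.1548,-0.0189],-1],[[-0.145,0.16,-0.03],[0.0757,-0.1548,-0.0189],-1],[[-0.143,0.2,-0.018],[0.0757,-0.1548,-0.0189],-1],[[-0.14,0.24,-0.006],[0.0757,-0.1548,-0.0189],-1],[[-0.138,0.28,0.007],[0.0757,-0.1548,-0.0189],-1],[[-0.135,0.32,0.019],[0.0757,-0.1548,-0.0189],-1],[[-0.133,0.36,0.031],[0.0757,-0.1548,-0.0189],-1]]'

```text
time: 6.87
ee_pos: [0.4604, 0.224, 0.1393]
tcp_rot: [[0.471, 0.0, 0.882], [0.0, 1.0, -0.0], [-0.882, 0.0, 0.471]]
ft_force: [1.4, -0.8, -1.3]
gripper_width: 0.061
```

Run:
```python
from h import *
b0=np.array([.4495,.3005,.025]);t=np.radians(28);by=np.array([-np.cos(t),0,-np.sin(t)]);bz=np.array([-np.sin(t),0,np.cos(t)])
o=monitor.get_obs();print(o['ee_pos'],o['tcp_rot'],o['ft_force'],o['gripper_width'],o['joint_positions'])
p0=np.array([.518,-.128,.005])+Rt(13.9)@[-.133,.36,.031];R0=Rt(13.9)@Ro.from_rotvec(np.pi*np.array([.0757,-.1548,-.0189])).as_matrix()
print('cmd',p0,R0)
def tgt(y,z): return b0+by*y+bz*z-bz*.013
rel(p0,R0,tgt(-.065,.09),Rt(0,28))
rel(p0,R0,tgt(-.062,.034),Rt(0,28))
```

```text
[0.4604 0.224  0.1393] [[ 0.471   0.0001  0.8821]
 [ 0.0002  1.     -0.0002]
 [-0.8821  0.0003  0.471 ]] [ 1.392  -0.7585 -1.326 ] 0.06101055932562618 [ 0.3296 -0.1824  2.3031 -0.2853  0.5717 -1.0357]
cmd [0.4616 0.2289 0.138 ] [[ 0.4695  0.0001  0.8829]
 [-0.0001  1.     -0.0001]
 [-0.8829 -0.0001  0.4695]]
shift [0.0171, 0.0716, 0.0013] turn [-0.0, 0.0, 0.0] rows>=1.8,0.0
shift [0.0731, 0.0716, -0.0018] turn [-0.0, 0.0, 0.0] rows>=2.5,0.0
```

>>> drive_tool --increments '[[[0.0,0.04,0],[0,0,0],-1],[[0.01,0.0716,0],[0,0,0],-1],[[0.045,0.0716,0],[0,0,0],-1],[[0.06,0.0716,-0.002],[0,0,0],-1],[[0.06,0.0716,-0.002],[0,0,0],-1]]'

```text
time: 7.28
ee_pos: [0.4854, 0.2929, 0.0807]
tcp_rot: [[0.463, 0.0, 0.886], [-0.003, 1.0, 0.002], [-0.886, -0.004, 0.463]]
ft_force: [0.0, -0.6, -2.6]
gripper_width: 0.0612
```

Run:
```python
from h import *
o=monitor.get_obs();print(o['ee_pos'],o['tcp_rot'],o['ft_force'],o['joint_positions'])
crop(viewer.camera('wrist'),0,0,640,480,1,'pics/w5.png')
crop(viewer.camera('side'),340,140,560,290,3.6,'pics/s5.png')
```

```text
[0.4854 0.2929 0.0807] [[ 0.4632  0.      0.8862]
 [-0.0033  1.      0.0017]
 [-0.8862 -0.0037  0.4632]] [ 0.031  -0.5897 -2.6171] [ 0.4558  0.0749  2.1862 -0.4583  0.4866 -0.7512]
```

View pics/w5.png

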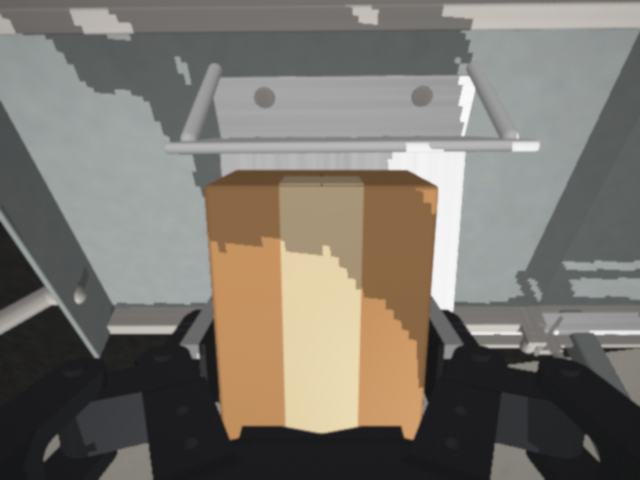

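View pics/s5.png

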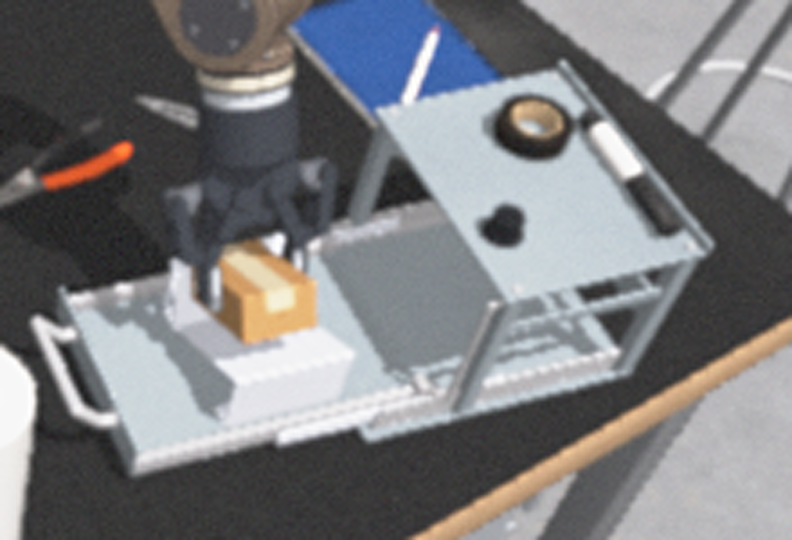

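>>> drive_tool --increments '[[[0.01,0,0],[0,0,0],-1],[[0.02,0,0],[0,0,0],-1],[[0.024,0,0],[0,0,0],-1],[[0.026,0,0],[0,0,0],-1],[[0.028,0,0],[0,0,0],-1],[[0.03,0,0],[0,0,0],-1]]'

```text
time: 7.88
ee_pos: [0.5004, 0.2931, 0.0606]
tcp_rot: [[0.468, 0.004, 0.884], [-0.004, 1.0, -0.002], [-0.884, -0.003, 0.468]]
ft_force: [-38.6, -9.6, 39.6]
gripper_width: 0.0615
```

```bash
cat >> h.py <<'E'
b0=np.array([.4495,.3005,.025]);_t=np.radians(28);by=np.array([-np.cos(_t),0,-np.sin(_t)]);bz=np.array([-np.sin(_t),0,np.cos(_t)])
def bedst(h=.013):
    o=monitor.get_obs(); d=o['ee_pos']-b0; f=np.array(o['ft_force'])
    print('t',o['time'],'bed x y z of carton',d[1],d@by,d@bz+h,'F bed',f[1],f@by,f@bz,'w',o['gripper_width']); print(o['tcp_rot'])
E
python3 -c "
from h import *
bedst()"
```

```text
t 7.8833 bed x y z of carton -0.007392979477756967 -0.061702115155492385 0.020536154998227408 F bed -9.598546835084683 15.49998808840955 53.11597324585199 w 0.0614912689273865
[[ 0.4676  0.0038  0.8839]
 [-0.0041  1.     -0.0022]
 [-0.8839 -0.0026  0.4676]]
```

>>> drive_tool --increments '[[[-0.006,0,0],[0,0,0],-1],[[-0.006,0.007,0],[0,0,0],-1],[[-0.006,0.007,0],[0,0,0],-1],[[-0.004,0.007,-0.004],[0,0,0],-1],[[-0.003,0.007,-0.007],[0,0,0],-1],[[-0.003,0.007,-0.007],[0,0,0],-1]]'

```text
time: 8.38
ee_pos: [0.4945, 0.3006, 0.0578]
tcp_rot: [[0.47, -0.0, 0.882], [-0.0, 1.0, 0.001], [-0.882, -0.0, 0.47]]
ft_force: [-1.8, -0.5, 3.0]
gripper_width: 0.061
```

```bash
python3 -c "
from h import *
bedst()"
```

```text
t 8.3833 bed x y z of carton 0.0001410344150956644 -0.05514751871788894 0.02087484843054334 F bed -0.5322486010338539 0.1382887056292881 3.497760446633365 w 0.06097734205150581
[[ 0.4705 -0.0005  0.8824]
 [-0.0001  1.      0.0006]
 [-0.8824 -0.0004  0.4705]]
```

>>> drive_tool --increments '[[[0,0,-0.002],[0,0,0],-1],[[0,0,-0.004],[0,0,0],-1],[[0,0,-0.006],[0,0,0],-1],[[0,0,-0.006],[0,0,0],-1]]'

```text
time: 8.72
ee_pos: [0.4902, 0.3008, 0.0557]
tcp_rot: [[0.472, -0.002, 0.881], [0.001, 1.0, 0.001], [-0.881, 0.0, 0.472]]
ft_force: [4.7, -1.0, 0.7]
gripper_width: 0.0613
```

```bash
python3 -c "
from h import *
bedst()"
```

```text
t 8.7167 bed x y z of carton 0.00030710252276189287 -0.05033410048727146 0.021058147409223727 F bed -0.983012553240198 -4.4642591922249855 -1.5287679783222852 w 0.06130924823974732
[[ 0.4724 -0.0016  0.8814]
 [ 0.001   1.      0.0013]
 [-0.8814  0.0002  0.4724]]
```

>>> drive_tool --increments '[[[0.001,0,-0.002],[0,0,0],-1],[[0.002,0,-0.003],[0,0,0],-1],[[0.002,0,-0.003],[0,0,0],-1]]'

```text
time: 8.97
ee_pos: [0.4903, 0.301, 0.0556]
tcp_rot: [[0.475, -0.002, 0.88], [-0.0, 1.0, 0.002], [-0.88, -0.001, 0.475]]
ft_force: [0.3, -3.9, 13.1]
gripper_width: 0.0615
```

```bash
python3 -c "
from h import *
bedst()"
```

```text
t 8.9667 bed x y z of carton 0.0005218996427528988 -0.050377115856844824 0.02081520706871333 F bed -3.9333159717452983 -6.405502210415747 11.40867941212394 w 0.061514623206246295
[[ 0.4755 -0.0018  0.8797]
 [-0.0001  1.      0.0022]
 [-0.8797 -0.0011  0.4755]]
```

>>> drive_tool --increments '[[[0.001,0,-0.001],[0,0,0],1],[[0.0,0,0],[0,0,0],1],[[0,0,0],[0,0,0],1],[[0,0,0],[0,0,0],1],[[-0.02,0,0],[0,0,0],1],[[-0.06,0,0],[0,0,0],1],[[-0.1,0,0],[0,0,0],1],[[-0.1,0,0],[0,0,0],1],[[-0.1,0,0],[0,0,0],1]]'

```text
time: 9.72
ee_pos: [0.4406, 0.3016, 0.1427]
tcp_rot: [[0.474, -0.001, 0.881], [0.003, 1.0, -0.001], [-0.881, 0.003, 0.474]]
ft_force: [-0.1, -0.5, -1.0]
gripper_width: 0.0857
```

Run:
```python
from h import *
o=monitor.get_obs();print(o['ee_pos'],o['tcp_rot'],o['ft_force'],o['joint_positions'])
c=cam('wrist',o)
im=viewer.camera('wrist').copy()
C=[b0+by*y+bz*.04+np.array([0,x,0]) for x,y in((-.031,0),(.031,0),(.031,-.1),(-.031,-.1))]
cv2.polylines(im,[np.int32(proj(c,C)*8)],True,(255,0,0),1,shift=3)
B=[b0+by*y+np.array([0,x,0]) for x,y in((-.05,0),(.05,0),(.05,-.115),(-.05,-.115))]
cv2.polylines(im,[np.int32(proj(c,B)*8)],True,(0,0,255),1,shift=3)
crop(im,0,0,640,480,1,'pics/w6.png')
```

```text
[0.4406 0.3016 0.1427] [[ 0.4737 -0.0007  0.8807]
 [ 0.0029  1.     -0.0007]
 [-0.8807  0.0029  0.4737]] [-0.0608 -0.538  -0.9583] [ 0.5198 -0.1058  2.2302 -0.4123  0.6197 -0.7615]
```

View pics/w6.png

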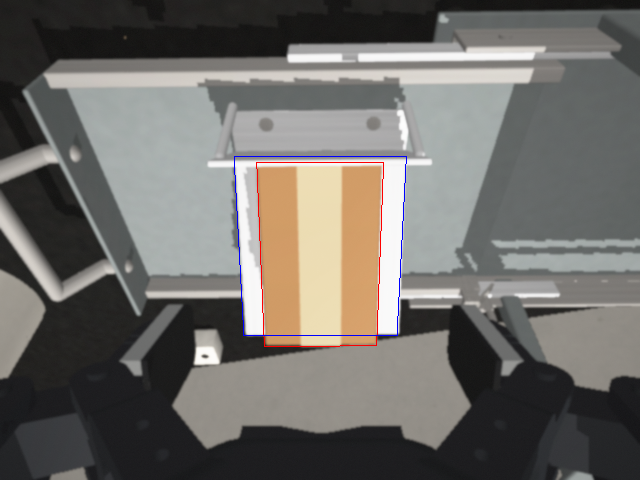

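Run:
```python
from h import *
rel([.4406,.3016,.1427],Rt(0,28.2),[.474,-.008,.15],Rt(12.5))
```

```text
shift [0.0093, -0.3096, 0.0329] turn [-0.068, 0.156, 0.0171] rows>=7.5,4.3
```

>>> drive_tool --increments '[[[-0.02,-0.03,0.0],[0,0,0],1],[[0.0,-0.09,0.01],[-0.068,0.156,0.0171],1],[[0.0093,-0.3096,0.0329],[-0.068,0.156,0.0171],1],[[0.0093,-0.3096,0.0329],[-0.068,0.156,0.0171],1],[[0.0093,-0.3096,0.0329],[-0.068,0.156,0.0171],1],[[0.0093,-0.3096,0.0329],[-0.068,0.156,0.0171],1],[[0.0093,-0.3096,0.0329],[-0.068,0.156,0.0171],1],[[0.0093,-0.3096,0.0329],[-0.068,0.156,0.0171],1],[[0.0093,-0.3096,0.0329],[-0.068,0.156,0.0171],1],[[0.0093,-0.3096,0.0329],[-0.068,0.156,0.0171],1],[[0.0093,-0.3096,0.0329],[-0.068,0.156,0.0171],1]]'

```text
time: 10.68
ee_pos: [0.4727, -0.0109, 0.1448]
tcp_rot: [[-0.008, -0.211, 0.977], [0.001, 0.977, 0.211], [-1.0, 0.003, -0.008]]
ft_force: [0.3, 0.4, -0.2]
gripper_width: 0.0852
```

Run:
```python
from h import *
o=monitor.get_obs();im=viewer.camera('wrist').copy()
print(o['ee_pos'],o['tcp_rot'],o['joint_positions'])
c=cam('wrist',o)
ctr=np.array([.474,-.008,.036])
for yaw,col in((12.5,(255,0,0)),):
    a=np.radians(yaw);u=np.array([np.cos(a),np.sin(a),0]);w=np.array([-np.sin(a),np.cos(a),0])
    Q=proj(c,[ctr+i*.04*u+j*.028*w for i,j in((1,1),(1,-1),(-1,-1),(-1,1))])
    cv2.polylines(im,[np.int32(Q*8)],True,col,1,shift=3)
crop(im,0,0,640,480,1,'pics/w7.png')
```

```text
[ 0.4727 -0.0109  0.1448] [[-0.008  -0.2112  0.9774]
 [ 0.0012  0.9774  0.2113]
 [-1.      0.0029 -0.0076]] [-0.2377 -0.0705  2.1323 -0.0008  1.0879 -2.021 ]
```

View pics/w7.png

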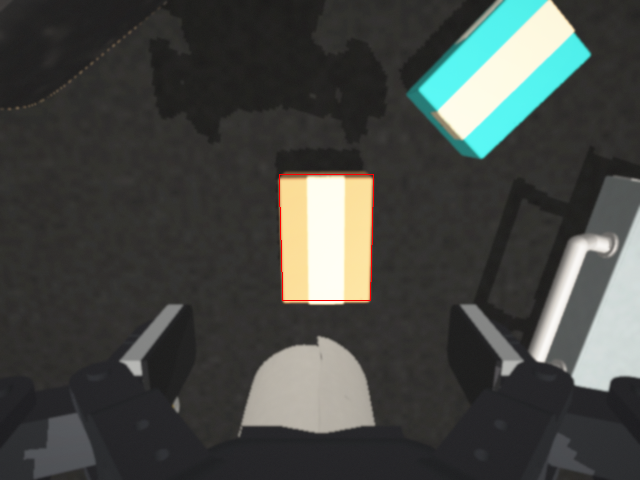

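>>> drive_tool --increments '[[[0.04,0,0],[0,0,0],1],[[0.08,0,0],[0,0,0],1],[[0.11,0,0],[0,0,0],1],[[0.11,0,0],[0,0,0],1],[[0.11,0,0],[0,0,0],1],[[0.11,0,0],[0,0,0],1]]'

```text
time: 11.23
ee_pos: [0.474, -0.0084, 0.0383]
tcp_rot: [[-0.002, -0.217, 0.976], [-0.0, 0.976, 0.217], [-1.0, 0.0, -0.002]]
ft_force: [-1.0, 0.5, 0.9]
gripper_width: 0.0857
```

>>> drive_tool --increments '[[[0.02,0,0.001],[0,0,0],1],[[0.033,0,0.001],[0,0,0],1],[[0.033,0,0.001],[0,0,0],1],[[0.033,0,0.001],[0,0,0],-1],[[0.033,0,0.001],[0,0,0],-1],[[0.033,0,0.001],[0,0,0],-1],[[0.033,0,0.001],[0,0,0],-1],[[0.033,0,0.001],[0,0,0],-1],[[0.033,0,0.001],[0,0,0],-1]]' --grip_force 40

```text
time: 11.98
ee_pos: [0.4758, -0.0091, 0.0064]
tcp_rot: [[0.0, -0.216, 0.976], [-0.001, 0.976, 0.216], [-1.0, -0.001, 0.0]]
ft_force: [-0.9, 2.2, 6.7]
gripper_width: 0.0554
```

Run:
```python
from h import *
o=monitor.get_obs();print(o['ee_pos'],o['tcp_rot'],o['joint_positions'])
p0=[.475,-.0085,.005];R0=Rt(12.5)
def tgt(y,z): return b0+by*y+bz*z-bz*.011
rel(p0,R0,[.45,.02,.15],Rt(8,10))
rel(p0,R0,[.445,.12,.20],Rt(0,28))
rel(p0,R0,tgt(-.055,.12),Rt(0,28))
```

```text
[ 0.4758 -0.0091  0.0064] [[ 0.0004 -0.216   0.9764]
 [-0.0006  0.9764  0.216 ]
 [-1.     -0.0006  0.0002]] [-0.2325  0.1734  2.1868 -0.0007  0.7809 -2.0206]
shift [-0.145, 0.0332, -0.0182] turn [0.0249, -0.0555, -0.0022] rows>=3.6,1.5
shift [-0.195, 0.1319, -0.0015] turn [0.0681, -0.1549, -0.017] rows>=5.6,4.3
shift [-0.1421, 0.3078, 0.0394] turn [0.0681, -0.1549, -0.017] rows>=8.2,4.3
```

>>> drive_tool --increments '[[[-0.03,0,0],[0,0,0],-1],[[-0.07,0,0],[0,0,0],-1],[[-0.11,0.01,-0.005],[0,0,0],-1],[[-0.145,0.033,-0.018],[0.0249,-0.0555,-0.0022],-1],[[-0.17,0.06,-0.01],[0.0681,-0.1549,-0.017],-1],[[-0.195,0.1,-0.003],[0.0681,-0.1549,-0.017],-1],[[-0.195,0.132,-0.0015],[0.0681,-0.1549,-0.017],-1],[[-0.19,0.172,0.005],[0.0681,-0.1549,-0.017],-1],[[-0.18,0.212,0.016],[0.0681,-0.1549,-0.017],-1],[[-0.165,0.25,0.026],[0.0681,-0.1549,-0.017],-1],[[-0.15,0.285,0.035],[0.0681,-0.1549,-0.017],-1],[[-0.1421,0.3078,0.0394],[0.0681,-0.1549,-0.017],-1]]'

```text
time: 12.98
ee_pos: [0.445, 0.3027, 0.1453]
tcp_rot: [[0.466, -0.001, 0.885], [0.001, 1.0, 0.001], [-0.885, -0.0, 0.466]]
ft_force: [0.4, -0.2, -2.0]
gripper_width: 0.0552
```

Run:
```python
from h import *
bedst(.0116)
crop(viewer.camera('wrist'),0,0,640,480,1,'pics/w8.png')
```

```text
t 12.9833 bed x y z of carton 0.002217543057816518 -0.052526261466406 0.11989797463496468 F bed -0.17361560492551287 0.5617410516046385 -1.982733931087414 w 0.05524559261330293
[[ 0.4658 -0.0012  0.8849]
 [ 0.0005  1.      0.001 ]
 [-0.8849 -0.      0.4658]]
```

View pics/w8.png

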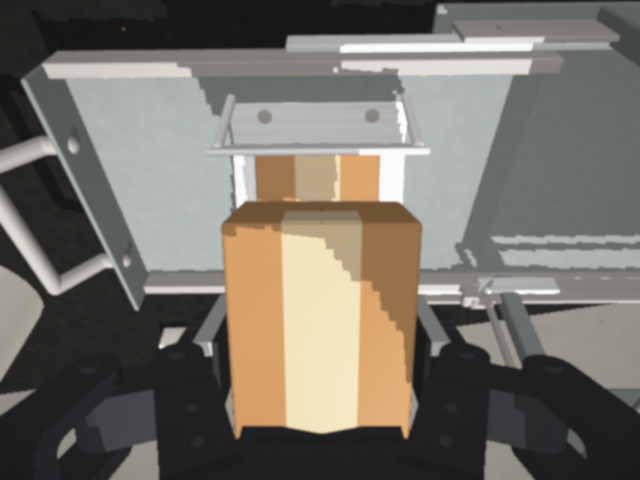

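>>> drive_tool --increments '[[[0.03,-0.001,0],[0,0,0],-1],[[0.05,-0.002,0],[0,0,0],-1],[[0.056,-0.002,0],[0,0,0],-1],[[0.058,-0.002,0],[0,0,0],-1],[[0.058,-0.002,0],[0,0,0],-1]]'

```text
time: 13.45
ee_pos: [0.4733, 0.2977, 0.095]
tcp_rot: [[0.466, 0.001, 0.885], [-0.001, 1.0, -0.001], [-0.885, -0.0, 0.466]]
ft_force: [-0.8, -0.1, -2.2]
gripper_width: 0.0559
```

```bash
python3 -c "
from h import *
bedst(.0116)"
```

```text
t 13.45 bed x y z of carton -0.0027738519110199755 -0.05390743164910992 0.06220930286460676 F bed -0.09874539099706034 1.742275147530302 -1.6138452261237193 w 0.055903360548992635
[[ 0.4658  0.0015  0.8849]
 [-0.0011  1.     -0.0011]
 [-0.8849 -0.0005  0.4658]]
```

>>> drive_tool --increments '[[[0.002,0.002,0],[0,0,0],-1],[[0.0035,0.002,-0.002],[0,0,0],-1],[[0.0035,0.002,-0.005],[0,0,0],-1],[[0.0035,0.002,-0.008],[0,0,0],-1],[[0.0035,0.002,-0.01],[0,0,0],-1],[[0.0035,0.002,-0.01],[0,0,0],-1]]'

```text
time: 13.95
ee_pos: [0.4655, 0.3001, 0.0871]
tcp_rot: [[0.466, 0.0, 0.885], [-0.0, 1.0, -0.0], [-0.885, -0.0, 0.466]]
ft_force: [-0.7, -0.6, -1.4]
gripper_width: 0.0554
```

```bash
python3 -c "
from h import *
bedst(.0116)"
```

```text
t 13.95 bed x y z of carton -0.0004154758187777108 -0.043267568750039474 0.058943354624614565 F bed -0.608348756693643 1.299874919525366 -0.9506633151553531 w 0.05543941670371471
[[ 0.466   0.0003  0.8848]
 [-0.0005  1.     -0.0001]
 [-0.8848 -0.0004  0.466 ]]
```

Just above contact; press lightly and push on to the backstop.

>>> drive_tool --increments '[[[0.001,0,-0.002],[0,0,0],-1],[[0.001,0,-0.004],[0,0,0],-1],[[0.001,0,-0.006],[0,0,0],-1],[[0.001,0,-0.006],[0,0,0],-1]]'

```text
time: 14.28
ee_pos: [0.4625, 0.3011, 0.0853]
tcp_rot: [[0.47, 0.0, 0.883], [0.002, 1.0, -0.001], [-0.883, 0.002, 0.47]]
ft_force: [-1.6, 0.3, 6.4]
gripper_width: 0.0554
```

```bash
python3 -c "
from h import *
bedst(.0116)"
```

```text
t 14.2833 bed x y z of carton 0.0005782895707808211 -0.03983389765723196 0.05873501508206977 F bed 0.33822931335563855 -1.5610600049784826 6.388984661573168 w 0.05538688254128542
[[ 0.4696  0.      0.8829]
 [ 0.0019  1.     -0.0011]
 [-0.8829  0.0022  0.4696]]
```

>>> drive_tool --increments '[[[0.001,0,-0.002],[0,0,0],-1],[[0.001,0,-0.002],[0,0,0],-1],[[0.0,0,-0.001],[0,0,0],1],[[0,0,0],[0,0,0],1],[[0,0,0],[0,0,0],1],[[0,0,0],[0,0,0],1],[[-0.02,0,0],[0,0,0],1],[[-0.06,0,0],[0,0,0],1],[[-0.09,0,0],[0,0,0],1],[[-0.09,0,0],[0,0,0],1],[[-0.09,0,0],[0,0,0],1]]'

```text
time: 15.2
ee_pos: [0.4198, 0.3009, 0.1651]
tcp_rot: [[0.469, -0.0, 0.883], [0.002, 1.0, -0.001], [-0.883, 0.002, 0.469]]
ft_force: [0.4, -0.4, -0.8]
gripper_width: 0.0852
```

Run:
```python
from h import *
o=monitor.get_obs();print(o['ee_pos'],o['tcp_rot'],o['ft_force'],o['joint_positions'])
c=cam('wrist',o)
im=viewer.camera('wrist').copy()
for z,h,l,col in((.04,.031,.1,(255,0,0)),(.076,.028,.08,(0,255,0))):
    C=[b0+by*y+bz*z+np.array([0,x,0]) for x,y in((-h,0),(h,0),(h,-l),(-h,-l))]
    cv2.polylines(im,[np.int32(proj(c,C)*8)],True,col,1,shift=3)
crop(im,0,0,640,480,1,'pics/w9.png')
crop(viewer.camera('side'),340,140,560,290,3.6,'pics/s9.png')
```

```text
[0.4198 0.3009 0.1651] [[ 0.4695 -0.0003  0.883 ]
 [ 0.0019  1.     -0.0007]
 [-0.883   0.002   0.4695]] [ 0.3971 -0.3948 -0.8438] [ 0.5427 -0.1794  2.2469 -0.391   0.684  -0.7717]
```

View pics/w9.png

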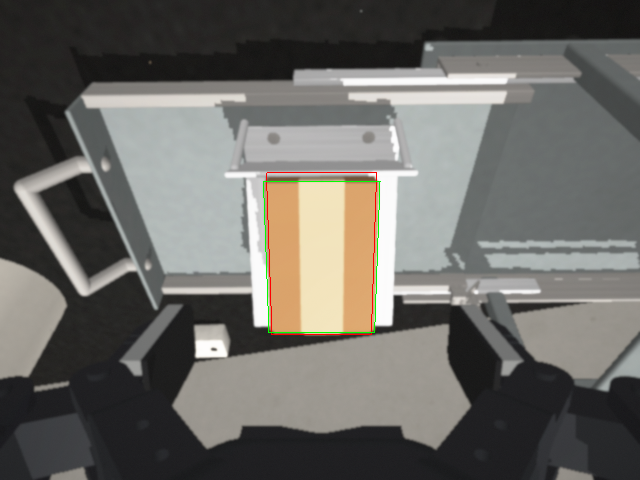

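View pics/s9.png

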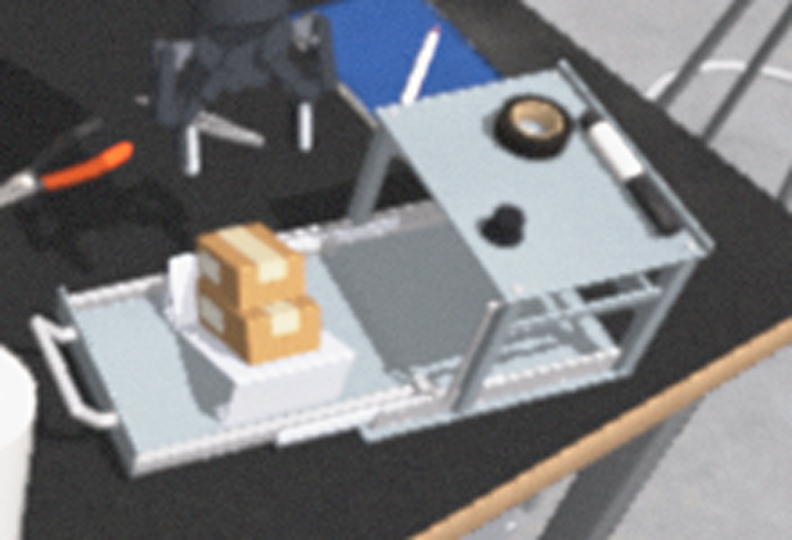

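Run:
```python
from h import *
p0=[.4198,.3009,.1651];R0=Rt(0,28)
rel(p0,R0,[.43,.33,.24],Rt(0,14))
rel(p0,R0,[.524,.461,.22],Rt(0))
```

```text
shift [-0.0613, 0.0291, 0.0442] turn [0.0, 0.0778, 0.0] rows>=1.9,2.0
shift [0.0004, 0.1601, 0.1178] turn [0.0, 0.1556, 0.0] rows>=4.8,3.9
```

>>> drive_tool --increments '[[[-0.04,0.01,0.02],[0,0,0],-1],[[-0.0613,0.0291,0.0442],[0,0.0778,0],-1],[[-0.05,0.06,0.07],[0,0.1556,0],-1],[[-0.03,0.1,0.09],[0,0.1556,0],-1],[[0.0004,0.1601,0.1178],[0,0.1556,0],-1],[[0.0004,0.1601,0.1178],[0,0.1556,0],-1],[[0.0004,0.1601,0.1178],[0,0.1556,0],-1],[[0.0004,0.1601,0.1178],[0,0.1556,0],-1],[[0.0004,0.1601,0.1178],[0,0.1556,0],-1]]'

```text
time: 16.05
ee_pos: [0.5233, 0.4594, 0.2148]
tcp_rot: [[-0.007, 0.001, 1.0], [-0.003, 1.0, -0.001], [-1.0, -0.003, -0.007]]
ft_force: [-0.5, 0.4, 0.2]
gripper_width: 0.0
```

Run:
```python
from h import *
o=monitor.get_obs();print(o['ee_pos'],o['tcp_rot'],o['ft_force'],o['gripper_width'],o['joint_positions'])
c=cam('wrist',o);im=viewer.camera('wrist').copy()
for q in proj(c,[[.524,.461,.18],[o['ee_pos'][0],o['ee_pos'][1],.18]]): cv2.circle(im,tuple(int(v) for v in q),5,(255,0,0),1)
crop(im,0,0,640,480,1,'pics/w10.png')
```

```text
[0.5233 0.4594 0.2148] [[-0.0075  0.0008  1.    ]
 [-0.003   1.     -0.0009]
 [-1.     -0.003  -0.0075]] [-0.4786  0.4461  0.2005] 1.252829357095168e-05 [ 0.5745  0.3488  1.5287  0.0016  1.272  -0.9959]
```

View pics/w10.png

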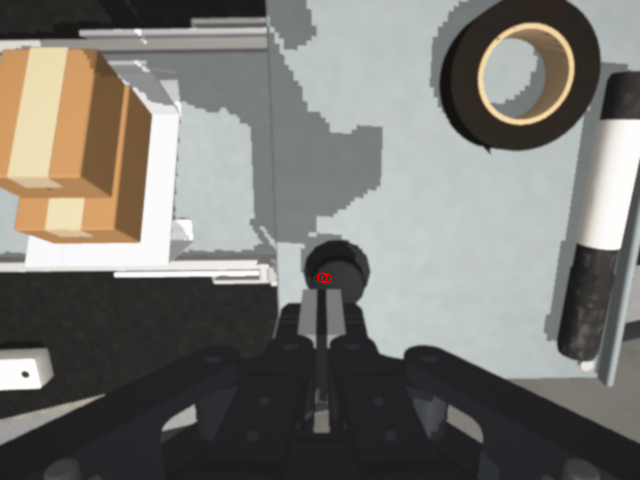

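Run:
```python
from h import *
o=monitor.get_obs();c=cam('wrist',o);print(o['ee_pos'])
print(ray(c,(341,285),.18),ray(c,(336,272),.162))
im=viewer.camera('wrist');crop(im,270,210,410,330,5,'pics/w11.png')
```

```text
[0.5233 0.4594 0.2167]
[0.5278 0.4677 0.18  ] [0.5279 0.466  0.162 ]
```

View pics/w11.png

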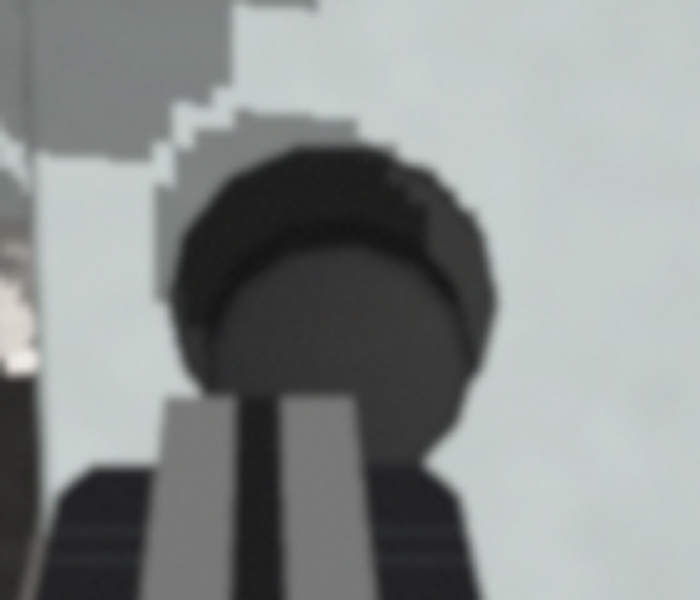

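>>> drive_tool --increments '[[[0.0,0.005,0.003],[0,0,0],-1],[[0.03,0.005,0.003],[0,0,0],-1],[[0.04,0.005,0.003],[0,0,0],-1],[[0.048,0.005,0.003],[0,0,0],-1],[[0.05,0.005,0.003],[0,0,0],-1],[[0.05,0.005,0.003],[0,0,0],-1],[[0.05,0.005,0.003],[0,0,0],-1],[[0.05,0.005,0.003],[0,0,0],-1]]'

```text
time: 16.82
ee_pos: [0.5266, 0.4651, 0.1692]
tcp_rot: [[-0.003, 0.001, 1.0], [-0.0, 1.0, -0.001], [-1.0, -0.0, -0.003]]
ft_force: [-2.6, -1.2, 4.2]
gripper_width: 0.0002
```

Run:
```python
from h import *
o=monitor.get_obs();print(o['ee_pos'],o['ft_force'])
im=viewer.camera('wrist');crop(im,0,0,640,480,1,'pics/w12.png')
```

```text
[0.5266 0.4651 0.1692] [-2.589  -1.2256  4.2053]
```

View pics/w12.png

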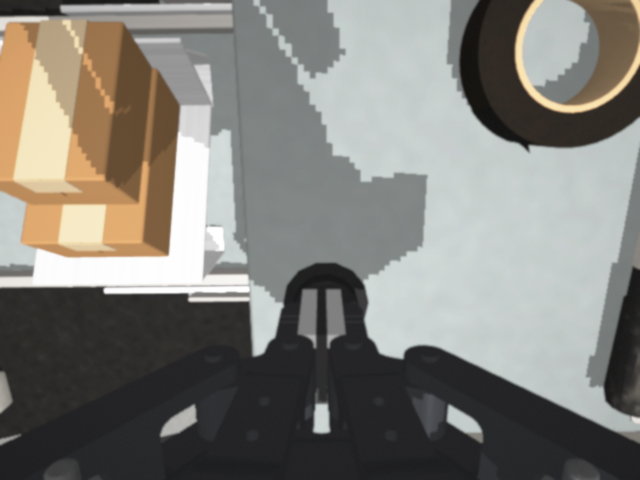

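Pressed almost fully (4.2 N). Hold a bit longer, slightly deeper, then watch.

>>> drive_tool --increments '[[[0.001,0,0],[0,0,0],-1],[[0.001,0,0],[0,0,0],-1],[[0.001,0,0],[0,0,0],-1],[[0.001,0,0],[0,0,0],-1]]'

```text
time: 17.2
ee_pos: [0.5267, 0.4652, 0.169]
tcp_rot: [[-0.003, 0.0, 1.0], [-0.0, 1.0, -0.0], [-1.0, -0.0, -0.003]]
ft_force: [-3.2, -2.4, 8.2]
gripper_width: -0.0
```

Run:
```python
from h import *
o=monitor.get_obs();print(o['ee_pos'],o['ft_force'])
im=viewer.camera('wrist');crop(im,0,0,640,480,1,'pics/w13.png')
```

```text
[0.5267 0.4652 0.169 ] [-3.1949 -2.4334  8.2249]
```

View pics/w13.png

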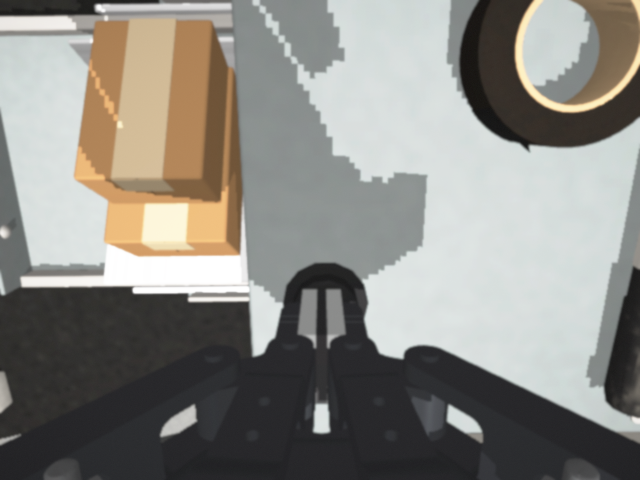

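>>> drive_tool --increments '[[[-0.03,0,0],[0,0,0],-1],[[-0.06,0,0],[0,0,0],-1],[[-0.09,0,-0.01],[0,0,0],-1],[[-0.1,0,-0.01],[0,0,0],-1],[[-0.1,0,-0.01],[0,0,0],-1],[[-0.1,0,-0.01],[0,0,0],-1],[[-0.1,0,-0.01],[0,0,0],-1],[[-0.1,0,-0.01],[0,0,0],-1],[[-0.1,0,-0.01],[0,0,0],-1],[[-0.1,0,-0.01],[0,0,0],-1],[[-0.1,0,-0.01],[0,0,0],-1],[[-0.1,0,-0.01],[0,0,0],-1]]'

```text
time: 18.25
ee_pos: [0.5171, 0.4652, 0.2663]
tcp_rot: [[-0.004, 0.001, 1.0], [-0.0, 1.0, -0.001], [-1.0, -0.0, -0.004]]
ft_force: [-0.2, -0.2, 0.4]
gripper_width: -0.0002
```

>>> drive_tool --increments '[[[0,-0.03,0],[0,0,0],-1],[[0,-0.06,-0.02],[0,0,0],-1],[[0,-0.09,-0.04],[0,0,0],-1],[[0,-0.12,-0.06],[0,0,0],-1],[[0,-0.15,-0.08],[0,0,0],-1],[[0,-0.18,-0.1],[0,0,0],-1],[[0,-0.2,-0.1],[0,0,0],-1],[[0,-0.2,-0.1],[0,0,0],-1],[[0,-0.2,-0.1],[0,0,0],-1],[[0,-0.2,-0.1],[0,0,0],-1],[[0,-0.2,-0.1],[0,0,0],-1],[[0,-0.2,-0.1],[0,0,0],-1]]'

```text
time: 19.25
ee_pos: [0.4173, 0.2661, 0.2672]
tcp_rot: [[-0.004, -0.0, 1.0], [0.0, 1.0, 0.0], [-1.0, 0.0, -0.004]]
ft_force: [-0.0, 0.5, -1.0]
gripper_width: 0.0001
```

Run:
```python
from h import *
o=monitor.get_obs();print(o['ee_pos'],o['ft_force'])
im=viewer.camera('wrist').copy();c=cam('wrist',o)
b=b0+np.array([0,.1915,0])
bar=[.484,.3085,.06]
cv2.circle(im,tuple(int(v) for v in proj(c,bar)[0]),4,(255,0,0),1)
crop(im,0,0,640,480,1,'pics/w14.png')
crop(viewer.camera('side'),340,140,560,290,3.6,'pics/s14.png')
```

```text
[0.4173 0.2661 0.2672] [-0.0341  0.5317 -0.9808]
```

View pics/w14.png

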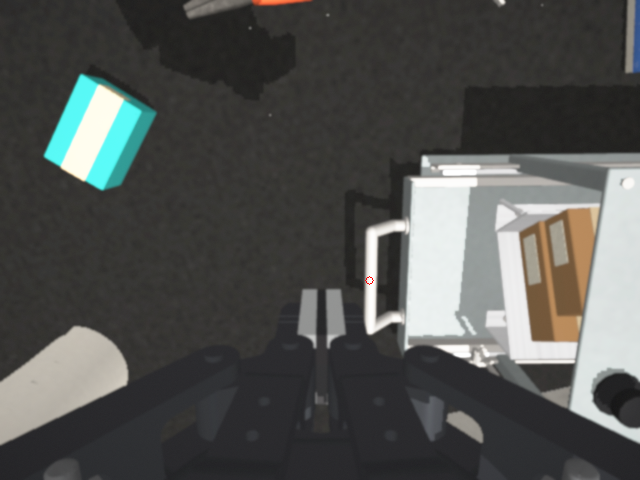

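View pics/s14.png

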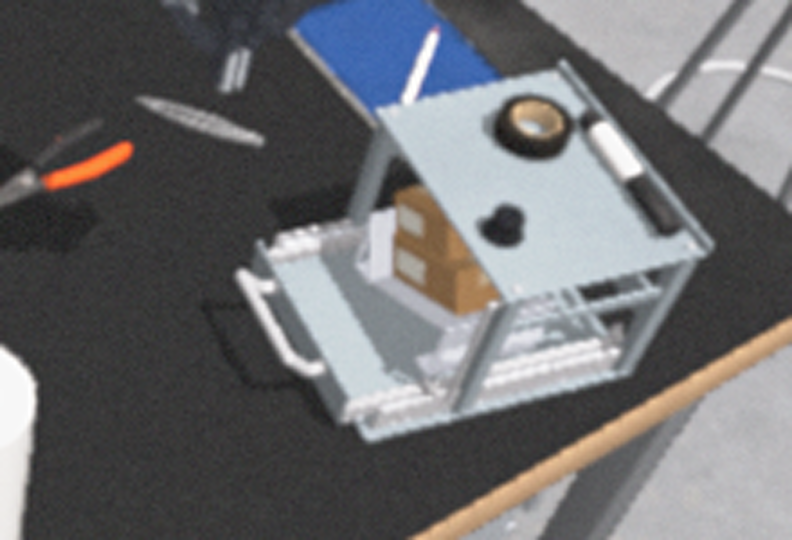

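>>> drive_tool --increments '[[[0,0,0],[0,0,0],-1],[[0,0,0],[0,0,0],-1],[[0,0,0],[0,0,0],-1],[[0,0,0],[0,0,0],-1],[[0,0,0],[0,0,0],-1],[[0,0,0],[0,0,0],-1],[[0,0,0],[0,0,0],-1],[[0,0,0],[0,0,0],-1],[[0,0,0],[0,0,0],-1],[[0,0,0],[0,0,0],-1]]'

```text
time: 20.18
ee_pos: [0.417, 0.2653, 0.2672]
tcp_rot: [[-0.004, 0.001, 1.0], [-0.0, 1.0, -0.001], [-1.0, -0.0, -0.004]]
ft_force: [0.0, -0.0, 0.6]
gripper_width: 0.0001
```

Run:
```python
from h import *
o=monitor.get_obs();print(o['ee_pos'],o['ft_force'])
im=viewer.camera('wrist').copy();c=cam('wrist',o)
b=b0+np.array([0,.1895,0])
for z0,z1,h,l,col in((0,.04,.031,.1,(255,0,0)),(.04,.076,.028,.08,(0,255,0))):
    C=[b+by*y+bz*z+np.array([0,-h,0]) for z,y in((z0,0),(z1,0),(z1,-l),(z0,-l))]
    cv2.polylines(im,[np.int32(proj(c,C)*8)],True,col,1,shift=3)
cv2.circle(im,tuple(int(v) for v in proj(c,[.484,.3085,.06])[0]),4,(255,0,0),1)
crop(im,340,130,640,380,2.6,'pics/w15.png')
```

```text
[0.417  0.2653 0.2672] [ 0.0069 -0.019   0.6078]
```

View pics/w15.png

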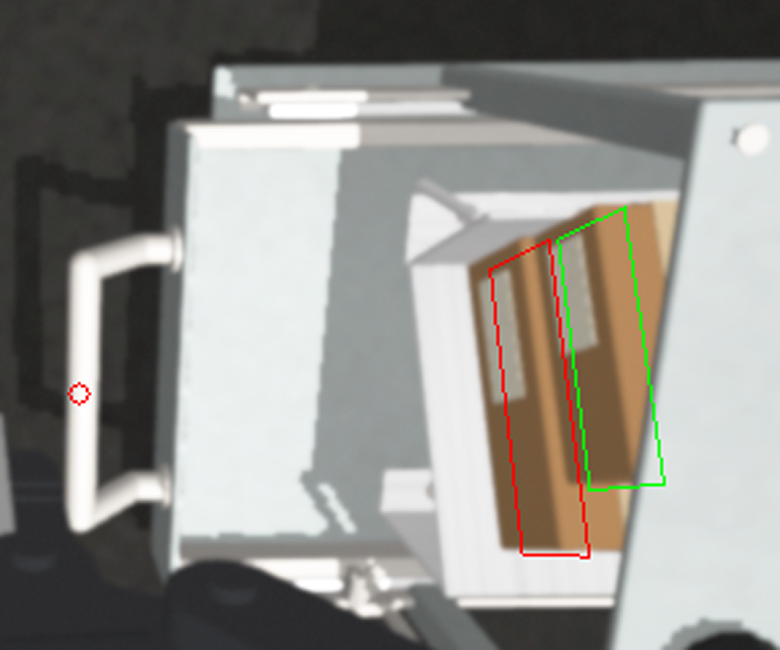

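Run:
```python
from h import *
o=monitor.get_obs()
im=viewer.camera('wrist').copy();c=cam('wrist',o)
b=b0+np.array([0,.1815,0])
for z0,z1,h,l,col in((0,.04,.031,.1,(255,0,0)),(.04,.076,.028,.08,(0,255,0)),(0,0,.05,.115,(0,0,255))):
    C=[b+by*y+bz*z+np.array([0,-h,0]) for z,y in((z0,0),(z1,0),(z1,-l),(z0,-l))]
    cv2.polylines(im,[np.int32(proj(c,C)*8)],True,col,1,shift=3)
crop(im,340,130,640,380,2.6,'pics/w16.png')
crop(viewer.camera('side'),240,140,560,340,2.4,'pics/s16.png')
```

```text
(no output)
```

View pics/w16.png

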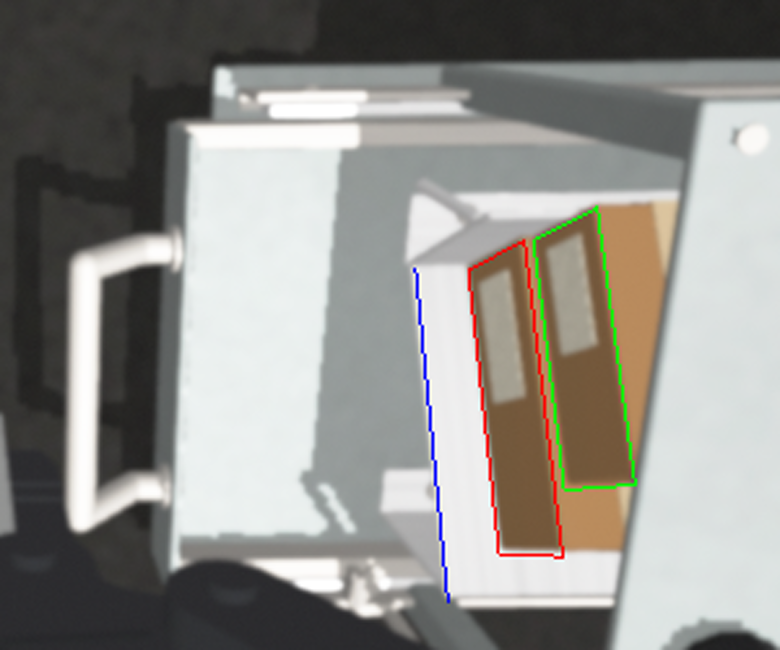

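View pics/s16.png

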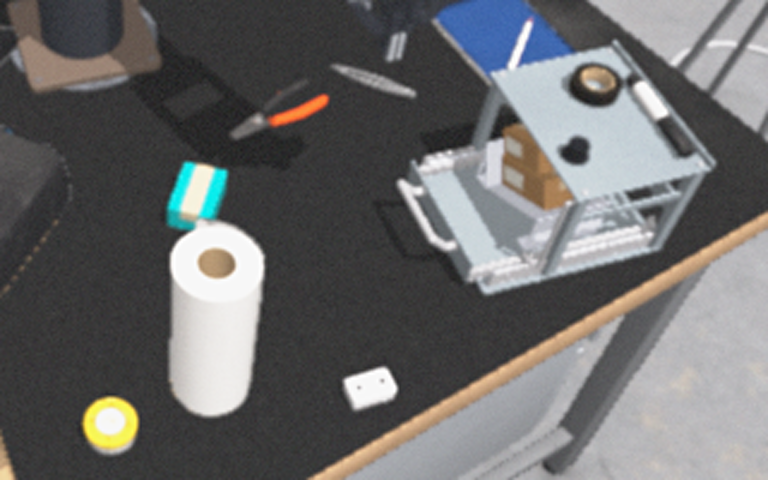

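The predicted outlines fit both cartons, the shelf is home, the tin and spacer are where they started, and the arm is clear. Handing the job in.

```bash
python3 -c "
from h import *
print(workorder.sign_off())"
```

```text
the job is handed in; nothing more can be done
None
```

I pulled the shelf out until it locked and laid the large carton on the bed. The small carton went on top of it, and I pushed each one against the backstop by force feel. I then pressed the release button, and the shelf ran home with the stack in place. The job was handed in at about 20 s of the 72 s allowed; signing off gives no verdict.

**Last checks, all from camera images:**
- **Shelf:** the handle bar was within about 1 to 2 mm of where it started, so the shelf is home.
- **Cartons:** predicted outlines for a flat, square stack against the backstop matched both to about 1 to 2 mm.
- **Bystanders:** the tin and spacer looked unmoved in the last side view. I didn't look at the mug again after the first grasp, but the arm never went near it.
- **Arm and button:** the gripper was clear of everything, and the button looked up, though I didn't measure its height.

**Checks that disagreed:**
- **Carton outlines:** my first overlay at home was about 8 mm off because I assumed 0.1895 m of shelf travel. The measured lock position gives about 0.181 m, and with that it fitted.
- **Button position:** the wrist camera put it about 6 mm from the other cameras' estimate. I used the wrist camera's position and the press worked.
- **Contact force:** setting the large carton down briefly pressed the bed with about 53 N at the wrist. That is below the 120 N wrist limit, and the press went through the held carton, not the gripper's body. I backed off straight away.

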